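# Slide the bottle under the filler and hold the flow selector at its third stop

## Task

Push the bottle carriage along its rails, under the filling bridge, until it is fully home and the bottle stands upright under the spout. Then turn the selector knob clockwise from its shut position, feeling for the clicks, to the third stop without running past it, and finish with the gripper still holding the knob there: the program ends holding. Leave the jug, the full bottle and the tray alone.

Things in the scene. Friction and masses are not known exactly. Their poses are not given: they have to be found in the camera images.
- filler: Bottle filler fixed to the bench; place and yaw vary. Origin on the bench under the spout; +x is the way the carriage slides home (away from the robot). Aluminium bed 90 wide, x -320 to +60, with two low rails to 26 high. At x = 0 a steel bridge: posts 18 diameter at y -85 and +85, crossbeam 30 (x) by 210 (y), 268 to 294 above the bench, topped to 308; spout below it.
- spout_tip (a point): Lower end of the spout, 240 above the bench, 14 above the bottle's mouth when the bottle is under it; axes as the filler.
- carriage (a joint): White bottle carriage on the rails, in m: 0 = fully out (towards the robot), 0.12 = fully home against its stop with the bottle under the spout. Starts fully out. Slides with about 3 N of friction and stays where it is left.
- handle (a point): Grip point of the black upright handle tab at the carriage's near end: tab 34 along x, 14 across y, 22 to 90 above the bench; the point is in its middle, 66 above the bench, axes as the filler. Pinch it from above across y. The bottle's axis is 120 further along +x. Its x in the filler frame is -0.24 + joint carriage.
- bottle: Empty green glass bottle, 60 diameter, 200 high, 0.2 to 0.4 kg, standing loose in the carriage's round pocket (66 inner diameter, 28 deep). Origin: centre of its underside (26 above the bench when seated), z up along its axis.
- bottle_mouth (a point): Centre of the bottle's mouth, 200 above its underside.
- selector: Grey selector box fixed to the bench, 110 x 110 x 50 high, left or right of the filler, with the knob on top. Origin: centre of its underside; its -x side faces roughly to the robot; six black ticks on its top mark shut and the five stops.
- knob (a joint): Black selector knob, rad, growing clockwise seen from above. 0 = shut (at the start). Five more stops, one click every 0.393 (22.5 degrees): first 0.393, second 0.785, third 1.178, fourth 1.571, fifth 1.963. Between stops a detent resists with up to about 0.15 N m, and past midway pulls the knob into the next stop; it stays in a stop when left.
- knob_grip (a point): On the knob's axis, 84 above the bench, the height to grip. The knob is an upright bar 50 long (x), 14 thick (y), 60 to 96 above the bench, on a disc 52 diameter, top 62 above the bench. Axes turn with the knob: x along the bar, y across it, z up; a white pointer line lies at the -x end, which points to the box's -x side when shut. Pinch across y.
- jug: White plastic mug-shaped jug, 86 diameter, 95 high, on the other side of the filler from the selector; origin centre of underside. Bystander.
- full_bottle: Steel-capped, labelled full green bottle, 62 diameter, 200 high, far left; origin centre of underside. Bystander.
- tray: Open blue plastic tray 110 x 90 x 45 high, far right; origin centre of underside. Bystander.

How it is judged (in metres and radians):
On the way, in this order (a step that is already met when the one before it is completed fails the run):
1. the carriage is fully home with the bottle upright under the spout, the knob still shut (value of joint carriage above 0.115 m and horizontal distance between bottle_mouth and spout_tip below 0.012 m and angle between bottle's own z axis and vertical below 0.1 rad and value of joint knob below 0.15 rad), for 0.2 s.
2. the knob is turned to its third stop (value of joint knob between 1.058 and 1.298 rad), for 0.3 s.
At the end, for the whole second after the job is handed in: The gripper still holds the knob (more than 2 N), the knob rests within 0.12 rad (7 degrees) of the third stop, the carriage is within 5 mm of fully home, and the bottle stands upright (within 0.1 rad) and still with its mouth within 12 mm of the spout's axis (all of step 2 and velocity of joint knob between -0.1 and 0.1 rad/s and contact force between the fingers and knob above 2 N and value of joint carriage above 0.115 m and horizontal distance between bottle_mouth and spout_tip below 0.012 m and angle between bottle's own z axis and vertical below 0.1 rad and linear speed of bottle below 0.02 m/s); the arm keeps its last pose, push and grip.
It fails at once if the knob is opened (more than 0.3 rad) before the carriage is home (value of joint knob above 0.3 rad and value of joint carriage below 0.11 m).
It fails at once if the knob is turned past the third stop, over the next click (more than 0.2 rad) (value of joint knob above 1.378 rad).
It fails at once if the bottle tips over or leaves the carriage's pocket (angle between bottle's own z axis and vertical above 0.3 rad or height (world z) of bottle above 0.05 m).
It fails at once if the jug, the full bottle or the tray is moved more than 30 mm or tipped (distance of any of jug, full_bottle, tray from where it was at the start of the episode above 0.03 m or angle between any of jug, full_bottle's own z axis and vertical above 0.3 rad).
It also fails if it takes over 69 s, if anything falls off the work surface, if the arm or the gripper's body presses on something with over 40 N, if the wrist force passes 120 N, or if a joint passes its speed limit or range.

## Robot

A 7-joint arm with a two-finger parallel gripper is mounted at the origin on the work surface. World frame = base frame: x ahead of the robot, y to its left, z up, the work surface at z = 0. Lengths are in m, angles in degrees, forces in N, time in s.
With the tool pointing down it reaches from about 0.425 to 0.875 m from the base axis. Payload 4.7 kg.
Tool frame: the origin (TCP) lies midway between the tips of the shut fingers; the grasp point (between the pads) lies 19 mm behind it; z points along the fingers, y is the line along which they close (so a half turn about z gives the same grasp; the last joint's range is limited). The gripper opens to 87 mm and grips with 3 to 60 N. Pads are 19 mm wide; open, the fingers measure 117 mm over their backs; the gripper's body (75 mm by 190 mm) begins 51 mm behind the grasp point.
Start: joints at [78.043, 18.392, -4.016, 83.108, 1.295, 78.541, -3.26], TCP at [0.144, -0.634, 0.223] pointing down, gripper open.
Joint ranges: [-163.93, 163.93], [-17.29, 119.83], [-79.2, 71.16], [3.27, 140.29], [-89.18, 269.18], [5.43, 117.66], [-154.24, 154.24]. Speed limits (degrees/s): [147.25, 147.25, 180, 180, 180, 180, 180].

## Interface

Orientations are given as [roll, pitch, yaw] about the fixed x, y, z axes, in that order (R = Rz(yaw) Ry(pitch) Rx(roll)).
In Python, from cell import env gives the robot as it stands. The module is installed in compiled form; this text tells all that it offers.
- The arm moves only by the tool step_arm, never from a script. Its argument "rows" is a list of rows, each an object with "angular": the turn, a rotation vector about the tool's x, y, z in units of pi rad (1.0 is pi rad), a list of three; "slide": the shift along the tool's x, y, z in units of 500 mm (1.0 is 500 mm), a list of three; "jaw": the opening, from 0 (shut) to 1 (fully open). A call has 1 to 10 rows; each row shifts and turns the commanded pose from where the row before left it, along the tool's axes as they then stand; what a row does not reach is not made up. A row lasts 1/8 s, in which the tool goes at most 62.5 mm and 10.7 degrees, less where a joint would pass 70% of its speed; a pose out of reach is approached as far as the arm can. A call with a number of a shift or a turn outside -1 to 1 is refused whole. A call with a gripper value outside its range is refused whole. The fingers move at their own pace and stop on an object; "newtons" is the grip in N (left out, the last holds). Time passes only in rows, so rows that do not move let the fingers close. It gives the time, the measured TCP pose, the force, the opening and the grip force at its end, in the units of the state.
- env.get_obs(): the state, without advancing time (a new reading comes with each control period).
- env.read_camera(name): name is "side" or "top" or "wrist"; returns the picture (384x512x3 uint8, red, green, blue); there is no depth.
- env.camera_info(name): a dict with "fx", "fy", "cx", "cy" (pixels), "k1" (the pictures are not rectified: a ray, as slopes to the right and down, at radius r is drawn at 1 + k1 r^2 times it, then the intrinsics apply), "R" (3x3) and "t" (3): a world point X has camera coordinates R X + t. Camera axes: x right, y down, z forward; pixel columns grow to the right and rows downward; lengths in m; the calibration is good to about 2 mm. A picture is of the moment at which its call begins: read the wrist's pose just before it. camera_info takes no time and is no camera call; for the wrist camera it gives the pose at the moment of the call.
- env.sign_off(): hands the job in; it is judged then, once.
The state is a dict: "time_s": time; "qpos": joint angles; "joint_velocities": joint speeds; "effort": joint torques, N m; "tool_pos": TCP position; "tool_rot": TCP orientation; "force": force on the tool from outside, world axes, zero at the start; "wrist_torque": the same for the moment, N m; "grip_width": finger opening in m; "grasp_force": force on a finger pad.
Only numpy, scipy, OpenCV 4.12 (cv2) and the standard library are available. Lean on these libraries where they do the work, as an engineer would, in place of code of your own. Each camera call takes 0.05 s, during which the arm holds its last target. There are 200 camera calls.

## Working session

There is one attempt and no reset: what is moved stays moved. The work goes in short steps, Python scripts to look and compute and a tool call to move; the robot and the scene stay as the last step left them, time stands still between calls to the robot, and variables do not carry over. Pictures are saved under pics/ and viewed, at most 10 in all, crops included, and the job is handed in when it is done.

Besides the shell and the picture viewer there is one more tool, called as a command line: name --argument value ..., lists and objects as JSON in quotes. step_arm: Moves the arm, as the interface text tells. Shifts and turns lie within -1 to 1; 1 stands for 500 mm of shift or pi rad of turn. Its arguments: {"type":"object","properties":{"rows":{"type":"array"},"newtons":{"type":"number"}},"required":["rows"]}

```bash
mkdir -p pics
python3 - <<'E'
from cell import env
import cv2,numpy as np
o=env.get_obs();print(o)
for n in("top","side"):
    im=env.read_camera(n);cv2.imwrite(f"pics/{n}0.png",im[:,:,::-1]);print(n,env.camera_info(n))
E
```

```text
{'time_s': 0.0, 'qpos': array([78.04371671, 18.43944679, -4.01608159, 83.17444204,  1.29492356,
       78.54189997, -3.26018467]), 'joint_velocities': array([ 0.01373184, -0.08484799, -0.00059809, -0.05435545, -0.01418739,
       -0.0437023 , -0.02498082]), 'effort': array([-4.18747168e-04, -4.91282558e+01, -4.04196745e-01, -3.12524307e+01,
       -6.38259505e-02,  4.37610783e-02,  1.57180821e-04]), 'tool_pos': array([ 0.14344273, -0.63340246,  0.22146124]), 'tool_rot': array([-1.79889454e+02,  5.54864403e-03,  1.27663502e+01]), 'force': array([-0.18327395, -0.41708321,  0.19205777]), 'wrist_torque': array([0.03274871, 0.03826815, 0.04468687]), 'grasp_force': 0.0, 'grip_width': 0.0869000358196471}
top {'fx': 383.8758724307741, 'fy': 383.8758724307741, 'cx': 257.8483020645317, 'cy': 187.2299320569498, 'k1': 0.005674429273009291, 'R': array([[ 0.01421332, -0.99988096,  0.00600315],
       [-0.9839626 , -0.01505416, -0.17773852],
       [ 0.17780773, -0.00338062, -0.98405944]]), 't': array([-0.00266351,  0.59946278,  1.24052488])}
side {'fx': 353.33064472127893, 'fy': 353.33064472127893, 'cx': 258.18633827515896, 'cy': 191.2283581162681, 'k1': -0.09924004620695669, 'R': array([[-0.87589096, -0.48242824, -0.00883307],
       [-0.36486447,  0.67420068, -0.64212722],
       [ 0.31573556, -0.55921055, -0.7665472 ]]), 't': array([0.54355654, 0.33368942, 0.8908647 ])}
```

View pics/top0.png

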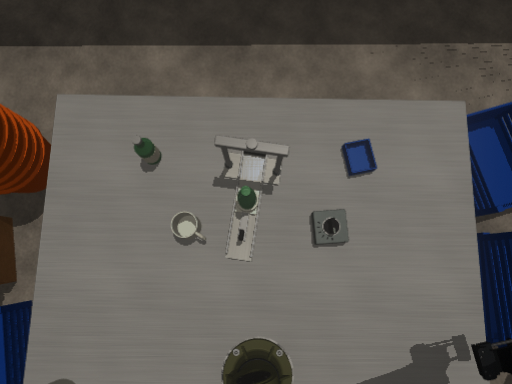

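View pics/side0.png

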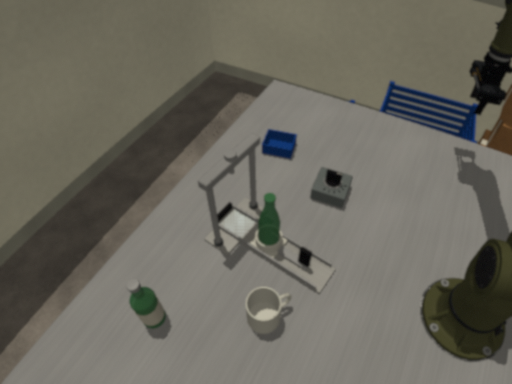

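The top view shows the handle at about (241,235), the bottle at (247,198), the bridge beam from (216,141) to (288,151), the selector knob at (331,227), and the jug at (185,226). Next I'll measure these.

```bash
cat > h.py <<'E'
from cell import env
import cv2,numpy as np
def ray(info,uv):
    K=np.array([[info['fx'],0,info['cx']],[0,info['fy'],info['cy']],[0,0,1]])
    p=cv2.undistortPoints(np.array(uv,float).reshape(-1,1,2),K,np.array([info['k1'],0,0,0]))[:,0]
    R=info['R'];C=-R.T@info['t']
    return C,np.c_[p,np.ones(len(p))]@R
def plane(info,uv,z):
    C,d=ray(info,uv);return C+d*((z-C[2])/d[:,2])[:,None]
def proj(info,X):
    K=np.array([[info['fx'],0,info['cx']],[0,info['fy'],info['cy']],[0,0,1.]])
    return cv2.projectPoints(np.array(X,float).reshape(-1,1,3),cv2.Rodrigues(info['R'])[0],info['t'],K,np.array([info['k1'],0,0,0]))[0][:,0]
E
python3 - <<'E'
from h import *
im=cv2.imread('pics/top0.png');c=im[120:270,200:360]
cv2.imwrite('pics/crop.png',cv2.resize(c,None,fx=5,fy=5,interpolation=cv2.INTER_CUBIC)[:600*2][:750,:800][150:750])
I=env.camera_info('top')
g=cv2.cvtColor(im,cv2.COLOR_BGR2GRAY)
for n,(x0,x1,y0,y1),th,z in(('handle',(232,250,222,250),60,.09),('knob',(318,345,214,242),45,.08)):
    m=(g[y0:y1,x0:x1]<th).astype(np.uint8)
    cs=max(cv2.findContours(m,0,1)[0],key=cv2.contourArea)
    r=cv2.minAreaRect(cs);uv=np.array(r[0])+[x0,y0];print(n,r,uv,plane(I,[uv],z),cv2.contourArea(cs))
E
```

```text
handle ((8.764705657958984, 12.941177368164062), (4.365641117095947, 10.6715669631958), 14.03624439239502) [240.76470566 234.94117737] [[0.43679809 0.0587998  0.09      ]] 32.5
knob ((13.000001907348633, 12.0), (14.142135620117188, 14.142135620117188), 45.0) [331.00000191 226.        ] [[ 0.47046303 -0.23294595  0.08      ]] 136.0
```

View pics/crop.png

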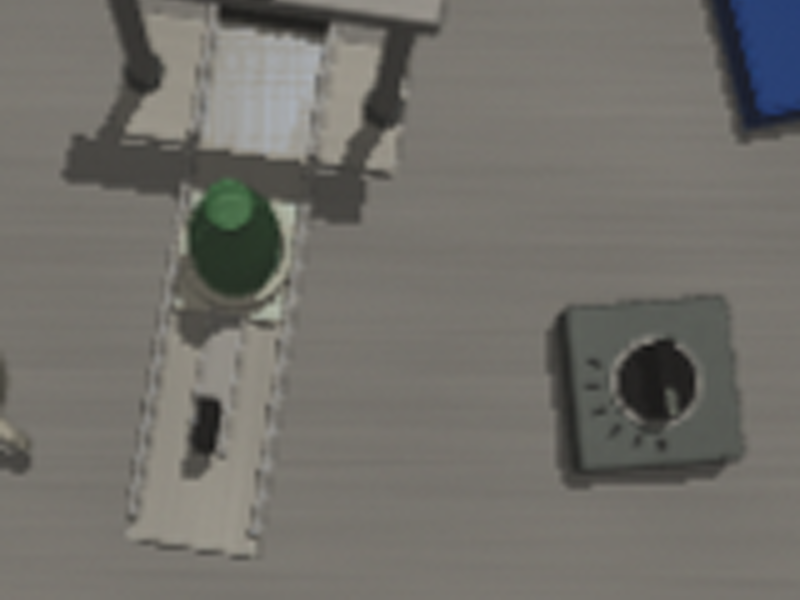

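The crop shows the handle top at crop (207,425), the post bases at (143,75) and (382,108), and the box top corners at (562,310), (727,297), (743,457) and (580,472). The knob bar points down with its white line at (671,402).

Run:
```python
from h import *
I=env.camera_info('top')
f=lambda a,z:plane(I,np.array(a)/5.+[200,150],z)
P=f([(143,78),(382,110)],.006);o=P.mean(0);print('posts',P,np.linalg.norm(P[0]-P[1]),o,np.degrees(np.arctan2(*(P[0]-P[1])[:2]))*-1)
b=plane(I,[(216,138),(289,149)],.308);print('beam',b,np.linalg.norm(b[0]-b[1]))
n=f([(130,540),(255,553)],.005);print('near',n,np.linalg.norm(n[0]-n[1]));m=n.mean(0)-o
print(np.linalg.norm(m),np.degrees(np.arctan2(-m[1],-m[0])))
h=f([(207,418)],.09)[0];d=o-h;print('handle',h,np.linalg.norm(d[:2]),np.degrees(np.arctan2(d[1],d[0])))
q=f([(562,310),(727,297),(743,457),(580,472)],.05);print('box',q,q.mean(0),np.linalg.norm(np.roll(q,1,0)-q,axis=1))
e=q[[0,1]].mean(0)-q[[2,3]].mean(0);print(np.degrees(np.arctan2(e[1],e[0])))
e=q[[0,3]].mean(0)-q[[1,2]].mean(0);print(np.degrees(np.arctan2(-e[0],e[1])))
# side view
s=cv2.imread('pics/side0.png');J=env.camera_info('side')
g=cv2.cvtColor(s,cv2.COLOR_BGR2GRAY)
print('side pred handle top',proj(J,[h]),'knob top',proj(J,[np.r_[q.mean(0)[:2],.096]]))
for (x0,x1,y0,y1),th in(((294,318,242,272),60),((322,346,164,192),45)):
    mm=(g[y0:y1,x0:x1]<th).astype(np.uint8);c=max(cv2.findContours(mm,0,1)[0],key=cv2.contourArea);print(cv2.boundingRect(c),x0,y0)
```

```text
posts [[ 0.68410045  0.11041148  0.006     ]
 [ 0.66359082 -0.05857889  0.006     ]] 0.17023040175694543 [0.67384564 0.02591629 0.006     ] -6.919897176760884
beam [[ 0.68978119  0.12450507  0.308     ]
 [ 0.66157893 -0.07705287  0.308     ]] 0.20352142497055634
near [[0.36316485 0.11035489 0.005     ]
 [0.35571261 0.02559042 0.005     ]] 0.0850914325502243
0.31720882691289665 -7.618892711001732
handle [0.4410972  0.05685957 0.09      ] 0.2347963401830245 -7.5729097127310725
box [[ 0.51871629 -0.17747464  0.05      ]
 [ 0.52913069 -0.28817327  0.05      ]
 [ 0.42302475 -0.29591493  0.05      ]
 [ 0.41164092 -0.18813816  0.05      ]] [ 0.47062816 -0.23742525  0.05      ] [0.10760504 0.11118744 0.10638799 0.1083763 ]
4.934442912418592
5.697787950351121
side pred handle top [[306.99649763 249.23993487]] knob top [[336.57765674 172.11521993]]
(5, 6, 13, 19) 294 242
(4, 6, 16, 16) 322 164
```

step_arm --rows '[{"angular":[0,0,0],"slide":[0.077,-0.063,0],"jaw":1},{"angular":[0,0,0],"slide":[0.077,-0.063,0],"jaw":1},{"angular":[0,0,0],"slide":[0.077,-0.063,0],"jaw":1},{"angular":[0,0,0],"slide":[0.077,-0.063,0],"jaw":1},{"angular":[0,0,0],"slide":[0.077,-0.063,0],"jaw":1},{"angular":[0,0,0],"slide":[0.077,-0.063,0],"jaw":1},{"angular":[0,0,0],"slide":[0.077,-0.063,0],"jaw":1},{"angular":[0,0,0],"slide":[0.077,-0.063,0],"jaw":1},{"angular":[0,0,0],"slide":[0.077,-0.063,0],"jaw":1},{"angular":[0,0,0],"slide":[0.077,-0.063,0],"jaw":1}]'

```text
time_s: 1.35
tool_pos: [0.45, -0.2402, 0.2223]
tool_rot: [180.0, 0.0, 12.8]
force: [0.7, -0.8, -0.1]
grip_width: 0.0868
grasp_force: 0.0
```

Run:
```python
from h import *
o=env.get_obs();I=env.camera_info('wrist');im=env.read_camera('wrist');cv2.imwrite('pics/w1.png',im[:,:,::-1])
np.save('w1.npy',I,allow_pickle=True);print(o['time_s'],o['tool_pos'],o['tool_rot'],I)
print('pred knob',proj(I,[[.4706,-.2374,.096],[.4706,-.2374,.05]]))
```

```text
1.35 [ 0.45000621 -0.24024797  0.22228057] [1.79996503e+02 2.33790250e-02 1.27553421e+01] {'fx': 313.46032912605244, 'fy': 313.46032912605244, 'cx': 253.88091496060673, 'cy': 193.91591605031678, 'k1': -0.03679958446333888, 'R': array([[ 2.20617728e-01, -9.75360312e-01,  2.83160557e-04],
       [-9.39277045e-01, -2.12377765e-01,  2.69544649e-01],
       [-2.62843016e-01, -5.97322943e-02, -9.62987851e-01]]), 't': array([-0.33360374,  0.33768841,  0.49449549])}
pred knob [[255.80546502 163.87976363]
 [255.53992801 156.30230885]]
```

View pics/w1.png

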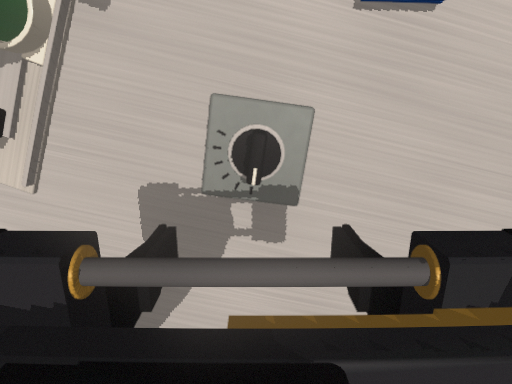

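The wrist view shows the box corners at about (212,94), (314,107), (298,205) and (202,192), the ring centred at about (257,153), and the pointer line at (255,176).

Run:
```python
from h import *
I=np.load('w1.npy',allow_pickle=True).item();im=cv2.imread('pics/w1.png')
q=plane(I,[(212,94),(314,107),(298,205),(202,192)],.05);c=q.mean(0);print(q,c,np.linalg.norm(np.roll(q,1,0)-q,axis=1))
for e in(q[0]+q[1]-q[2]-q[3],):print('yaw',np.degrees(np.arctan2(e[1],e[0])))
e=q[0]+q[3]-q[1]-q[2];print('yaw',np.degrees(np.arctan2(-e[0],e[1])))
g=cv2.cvtColor(im,cv2.COLOR_BGR2GRAY)
m=np.zeros_like(g);m[120:188,225:290]=g[120:188,225:290]>175
for k in cv2.findContours(m,0,1)[0]:
    if len(k)>4: print(cv2.contourArea(k),cv2.boundingRect(k),cv2.minAreaRect(k))
# disc = dark blob
m=np.zeros_like(g);m[120:188,225:290]=g[120:188,225:290]<60
k=max(cv2.findContours(m,0,1)[0],key=cv2.contourArea);print(cv2.minEnclosingCircle(k),cv2.boundingRect(k))
print('ptr',plane(I,[(255,176)],.096),'disc',plane(I,[(257,153)],.056))
```

```text
[[ 0.52340172 -0.17966603  0.05      ]
 [ 0.53406197 -0.28499855  0.05      ]
 [ 0.42756734 -0.29608872  0.05      ]
 [ 0.41870247 -0.18827589  0.05      ]] [ 0.47593338 -0.2372573   0.05      ] [0.10505267 0.10587059 0.10707053 0.10817667]
yaw 5.3290924218828
yaw 5.233957650955562
28.5 (252, 168, 5, 17) ((253.66378784179688, 176.02182006835938), (2.775437831878662, 16.25613784790039), 7.594644546508789)
1.0 (231, 163, 3, 3) ((232.00001525878906, 164.0), (2.683281421661377, 0.8944271206855774), 63.43495178222656)
149.0 (229, 125, 55, 41) ((257.65985107421875, 142.77877807617188), (54.91742706298828, 36.1785774230957), 10.203973770141602)
((255.5, 156.5), 27.540977478027344) (232, 129, 49, 56)
ptr [[ 0.45915302 -0.23922944  0.096     ]] disc [[ 0.47524702 -0.23788576  0.056     ]]
```

step_arm --rows '[{"angular":[0,0,0],"slide":[0.018,-0.0974,0],"jaw":1},{"angular":[0,0,0],"slide":[0.018,-0.0974,0],"jaw":1},{"angular":[0,0,0],"slide":[0.018,-0.0974,0],"jaw":1},{"angular":[0,0,0],"slide":[0.018,-0.0974,0],"jaw":1},{"angular":[0,0,0],"slide":[0.018,-0.0974,0],"jaw":1},{"angular":[0,0,0],"slide":[0.018,-0.0974,0],"jaw":1},{"angular":[0,0,0.0374],"slide":[0,0,0],"jaw":1},{"angular":[0,0,0.0374],"slide":[0,0,0],"jaw":1},{"angular":[0,0,0.0374],"slide":[0,0,0],"jaw":1},{"angular":[0,0,0],"slide":[0,0,0],"jaw":1}]'

```text
time_s: 2.65
tool_pos: [0.4373, 0.055, 0.2223]
tool_rot: [180.0, 0.0, -7.4]
force: [0.2, -0.6, -0.1]
grip_width: 0.0871
grasp_force: 0.0
```

Run:
```python
from h import *
o=env.get_obs();I=env.camera_info('wrist');im=env.read_camera('wrist');cv2.imwrite('pics/w2.png',im[:,:,::-1])
np.save('w2.npy',I,allow_pickle=True);print(o['time_s'],o['tool_pos'],o['tool_rot'])
print('pred handle',proj(I,[[.438,.057,.09]]))
```

```text
2.65 [0.43730147 0.05504084 0.22226565] [ 1.79982350e+02  2.83460291e-02 -7.36370927e+00]
pred handle [[251.38043185 183.50618183]]
```

View pics/w2.png

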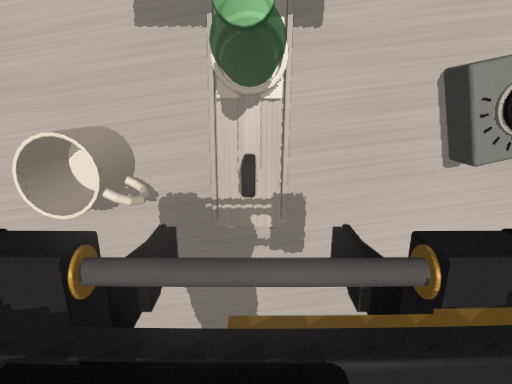

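The handle tab appears at (249,154..197), and the rails run vertically in the image, so the yaw is well aligned.

Run:
```python
from h import *
I=np.load('w2.npy',allow_pickle=True).item();im=cv2.imread('pics/w2.png')
g=cv2.cvtColor(im,cv2.COLOR_BGR2GRAY);m=(g[145:205,235:265]<45).astype(np.uint8)
k=max(cv2.findContours(m,0,1)[0],key=cv2.contourArea);x,y,w,h=cv2.boundingRect(k);print(x+235,y+145,w,h)
for v in range(y+145,y+145+h,4):
    r=np.where(m[v-145])[0]+235; print(v,r.min(),r.max(),g[v,r.min()-1:r.max()+2])
p=plane(I,[(x+235+w/2-.5,y+145),(x+235+w/2-.5,y+145+h)],.09);print(p,np.linalg.norm(p[0]-p[1]))
# rails top z=.026
a=plane(I,[(211,30),(215,215),(290,30),(286,215)],.026);print(a)
for i in(0,2):
    d=a[i]-a[i+1];print(np.degrees(np.arctan2(d[1],d[0])))
```

```text
Traceback (most recent call last):
ValueError: max() iterable argument is empty
```

Run:
```python
from h import *
I=np.load('w2.npy',allow_pickle=True).item();im=cv2.imread('pics/w2.png')
g=cv2.cvtColor(im,cv2.COLOR_BGR2GRAY);print(g[150:202:3,240:260])
# rails top z=.026
a=plane(I,[(211,30),(215,215),(290,30),(286,215)],.026);print(a)
for i in(0,2):
    d=a[i]-a[i+1];print(np.degrees(np.arctan2(d[1],d[0])))
```

```text
[[182 179 180 185 189 189 190 188 186 187 187 187 186 187 188 184 187 186
  187 185]
 [182 178 181 183 187 166 152 151 150 149 148 150 159 178 185 184 184 186
  186 184]
 [180 179 179 126  61  58  57  58  60  57  59  59  55  58  57 135 175 184
  185 182]
 [179 160 113  71  58  57  58  57  58  58  56  58  58  58  56 119 169 184
  184 178]
 [179 134  75  57  57  57  57  59  56  57  57  56  57  56  56 118 167 182
  181 176]
 [143  87  58  58  59  59  59  61  60  60  61  59  60  60  60 103 162 183
  182 174]
 [104  73  57  59  60  60  60  62  60  59  62  62  62  60  60 107 162 182
  180 173]
 [104  75  56  59  60  57  60  60  62  60  64  63  62  61  59 117 166 181
  180 182]
 [104  74  57  58  61  59  61  61  59  60  61  61  61  59  56 116 163 178
  178 183]
 [109  79  56  58  58  58  59  60  63  61  60  60  59  59  56 115 163 178
  177 179]
 [115  86  57  56  59  57  58  59  58  59  58  57  59  57  56 117 141 142
  165 183]
 [116  85  55  55  58  58  58  59  59  58  58  57  57  56  56 120 168 181
  182 182]
 [116  85  53  55  56  57  57  55  59  57  58  57  57  56  53 119 169 181
  181 183]
 [117  83  54  56  54  58  57  57  57  56  56  56  57  54  53 120 168 182
  181 183]
 [117  84  52  55  55  57  54  56  54  55  55  55  54  54  54 120 168 181
  182 186]
 [181 133  68  51  55  53  53  53  54  54  54  54  53  53  60 153 185 183
  182 183]
 [129 162 182 184 161 147 146 148 148 149 130 117 162 184 165 151 149 148
  149 151]
 [116 116 117 117 117 115 117 116 118 117 117 116 116 118 118 120 116 115
  117 120]]
[[ 0.59223219  0.0798786   0.026     ]
 [ 0.3892376   0.10841683  0.026     ]
 [ 0.58158231 -0.00223145  0.026     ]
 [ 0.37816539  0.02295751  0.026     ]]
-8.002546100810887
-7.058960382954438
```

Run:
```python
from h import *
I=np.load('w2.npy',allow_pickle=True).item();print('C',-I['R'].T@I['t'])
print(plane(I,[(248.5,154),(248.5,190),(248.5,196)],.09),plane(I,[(248.5,196),(248.5,154)],.022))
c=np.array([.438,.058]);u=np.array([.9914,-.1305])
print(proj(I,[[*(c+s*.017*u),z] for s in(1,-1) for z in(.09,.022)]))
T=env.camera_info('top');print(proj(T,[[*(c+s*.017*u),z] for s in(1,-1) for z in(.09,.022)]))
g=cv2.cvtColor(cv2.imread('pics/top0.png'),cv2.COLOR_BGR2GRAY);print(g[224:248,235:248])
```

```text
C [0.50928067 0.04549545 0.38523477]
[[0.46679717 0.05595673 0.09      ]
 [0.43190406 0.06063384 0.09      ]
 [0.42587392 0.06144263 0.09      ]] [[0.40666325 0.06511567 0.022     ]
 [0.45701215 0.05836622 0.022     ]]
[[250.34310324 166.33560998]
 [250.94692137 155.54732191]
 [250.37217273 200.42707368]
 [250.9553877  183.91810144]]
[[241.82955592 229.29644218]
 [242.53373102 230.70095901]
 [240.21193067 239.86413602]
 [241.00306828 240.72861989]]
[[139 140 140 141 114 124 139 142 142 143 141 143 125]
 [139 140 140 140 124 128 138 142 142 142 142 148 131]
 [140 140 140 140 133 133 139 142 141 142 142 142 140]
 [139 141 139 134 142 140 140 142 141 141 141 124 130]
 [139 140 140 112 123 127 130 133 137 141 141 120 127]
 [140 140 140 102  83  73  81  90 115 136 142 126 131]
 [139 140 141 110  64  38  35  38  54 120 143 123 130]
 [140 140 140 122  73  38  36  36  33 107 145 126 130]
 [139 141 140 128  73  34  37  37  32  93 135 141 139]
 [140 140 135 119  68  34  36  36  34 115 128 133 138]
 [139 140 119 101  62  35  36  34  40 117 120 129 139]
 [141 141 124  75  38  36  36  33  46 119 118 128 139]
 [140 141 117  66  36  37  36  33  66 126 125 132 139]
 [140 140 101  51  36  36  36  32  86 136 129 133 140]
 [141 140 106  54  34  34  35  32  93 136 142 140 141]
 [141 141 111  65  39  33  33  33 111 132 137 140 143]
 [142 140 103  70  56  47  42  69 103 115 133 141 143]
 [142 131  97  77  78  77  70 122 116  99 129 142 144]
 [142 104  78  78  78  77  77 125 143 144 143 141 145]
 [142 104  78  78  78  78  93 130 144 145 143 142 145]
 [142 103  78  79  79  93 132 144 144 144 144 144 146]
 [142 115  99  99 100 131 145 145 144 145 143 144 146]
 [142 141 144 144 144 144 146 145 145 145 144 145 147]
 [141 143 144 144 144 145 146 146 146 147 144 146 147]]
```

step_arm --rows '[{"angular":[0,0,0],"slide":[0.0044,-0.0076,0.07],"jaw":1},{"angular":[0,0,0],"slide":[0,0,0.07],"jaw":1},{"angular":[0,0,0],"slide":[0,0,0.07],"jaw":1},{"angular":[0,0,0],"slide":[0,0,0.07],"jaw":1},{"angular":[0,0,0],"slide":[0,0,0.07],"jaw":1},{"angular":[0,0,0],"slide":[0,0,0],"jaw":0},{"angular":[0,0,0],"slide":[0,0,0],"jaw":0},{"angular":[0,0,0],"slide":[0,0,0],"jaw":0},{"angular":[0,0,0],"slide":[0,0,0],"jaw":0},{"angular":[0,0,0],"slide":[0,0,0],"jaw":0}]' --newtons 20

```text
time_s: 3.95
tool_pos: [0.4407, 0.0586, 0.0481]
tool_rot: [180.0, -0.1, -7.4]
force: [0.5, -0.2, -1.8]
grip_width: 0.045
grasp_force: 0.0
```

step_arm --rows '[{"angular":[0,0,0],"slide":[0,0,0],"jaw":0},{"angular":[0,0,0],"slide":[0,0,0],"jaw":0},{"angular":[0,0,0],"slide":[0,0,0],"jaw":0},{"angular":[0,0,0],"slide":[0,0,0],"jaw":0},{"angular":[0,0,0],"slide":[0,0,0],"jaw":0},{"angular":[0,0,0],"slide":[0,0,0],"jaw":0}]'

```text
time_s: 4.7
tool_pos: [0.4404, 0.0604, 0.0475]
tool_rot: [-179.9, -0.0, -7.4]
force: [0.8, 4.9, -2.0]
grip_width: 0.0137
grasp_force: 20.0
```

step_arm --rows '[{"angular":[0,0,0],"slide":[0.003,-0.004,0],"jaw":0},{"angular":[0,0,0],"slide":[0.006,0,0],"jaw":0},{"angular":[0,0,0],"slide":[0.01,0,0],"jaw":0},{"angular":[0,0,0],"slide":[0.013,0,0],"jaw":0},{"angular":[0,0,0],"slide":[0.014,0,0],"jaw":0},{"angular":[0,0,0],"slide":[0.014,0,0],"jaw":0},{"angular":[0,0,0],"slide":[0.014,0,0],"jaw":0},{"angular":[0,0,0],"slide":[0.014,0,0],"jaw":0},{"angular":[0,0,0],"slide":[0.014,0,0],"jaw":0},{"angular":[0,0,0],"slide":[0.014,0,0],"jaw":0}]'

```text
time_s: 5.95
tool_pos: [0.4984, 0.0526, 0.0475]
tool_rot: [180.0, 0.0, -7.5]
force: [-3.2, -2.9, 4.3]
grip_width: 0.014
grasp_force: 20.0
```

step_arm --rows '[{"angular":[0,0,0],"slide":[0.014,0,0],"jaw":0},{"angular":[0,0,0],"slide":[0.014,0,0],"jaw":0},{"angular":[0,0,0],"slide":[0.014,0,0],"jaw":0},{"angular":[0,0,0],"slide":[0.014,0,0],"jaw":0},{"angular":[0,0,0],"slide":[0.014,0,0],"jaw":0},{"angular":[0,0,0],"slide":[0.014,0,0],"jaw":0},{"angular":[0,0,0],"slide":[0.012,0,0],"jaw":0},{"angular":[0,0,0],"slide":[0.01,0,0],"jaw":0},{"angular":[0,0,0],"slide":[0.006,0,0],"jaw":0},{"angular":[0,0,0],"slide":[0.004,0,0],"jaw":0}]'

```text
time_s: 7.2
tool_pos: [0.5559, 0.0447, 0.0475]
tool_rot: [179.9, -0.0, -7.5]
force: [-4.8, -4.8, 5.0]
grip_width: 0.014
grasp_force: 20.0
```

step_arm --rows '[{"angular":[0,0,0],"slide":[0.004,0,0],"jaw":0},{"angular":[0,0,0],"slide":[0.004,0,0],"jaw":0},{"angular":[0,0,0],"slide":[0.002,0,0],"jaw":0},{"angular":[0,0,0],"slide":[0,0,0],"jaw":0},{"angular":[0,0,0],"slide":[0,0,0],"jaw":0}]'

```text
time_s: 7.82
tool_pos: [0.5593, 0.0443, 0.0475]
tool_rot: [179.9, 0.2, -7.5]
force: [-8.7, -3.8, 8.8]
grip_width: 0.0137
grasp_force: 20.0
```

step_arm --rows '[{"angular":[0,0,0],"slide":[0.003,0,0],"jaw":0},{"angular":[0,0,0],"slide":[0.003,0,0],"jaw":0},{"angular":[0,0,0],"slide":[0,0,0],"jaw":0},{"angular":[0,0,0],"slide":[0,0,0],"jaw":0}]'

```text
time_s: 8.32
tool_pos: [0.5594, 0.0442, 0.0474]
tool_rot: [179.8, 0.5, -7.4]
force: [-15.3, -4.7, 16.0]
grip_width: 0.0141
grasp_force: 20.0
```

Run:
```python
from h import *
a=env.read_camera('top')[110:270,190:350,::-1];b=env.read_camera('side')[130:290,190:350,::-1]
cv2.imwrite('pics/home.png',cv2.resize(np.hstack([a,b]),None,fx=2.5,fy=2.5,interpolation=cv2.INTER_CUBIC))
```

```text
(no output)
```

View pics/home.png

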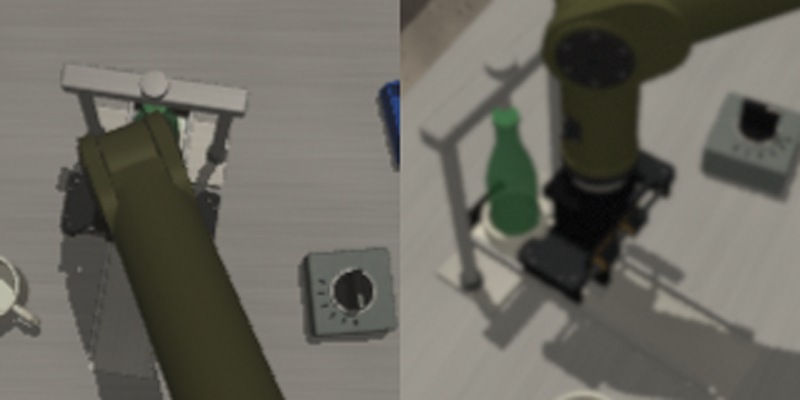

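step_arm --rows '[{"angular":[0,0,0],"slide":[-0.005,0,0],"jaw":0},{"angular":[0,0,0],"slide":[-0.003,0,0],"jaw":0},{"angular":[0,0,0],"slide":[0,0,0],"jaw":0.7},{"angular":[0,0,0],"slide":[0,0,0],"jaw":0.7},{"angular":[0,0,0],"slide":[0,0,0],"jaw":0.7},{"angular":[0,0,0],"slide":[0,0,0],"jaw":0.7},{"angular":[0,0,0],"slide":[0,0,0],"jaw":0.7}]'

```text
time_s: 9.3
tool_pos: [0.5596, 0.0453, 0.0475]
tool_rot: [-180.0, -0.0, -7.4]
force: [-0.2, -0.2, 0.2]
grip_width: 0.0557
grasp_force: 0.0
```

step_arm --rows '[{"angular":[0,0,0],"slide":[-0.02,0,0],"jaw":0.7},{"angular":[0,0,0],"slide":[-0.04,0,0],"jaw":0.7},{"angular":[0,0,0],"slide":[-0.05,0,0],"jaw":0.7},{"angular":[0,0,0],"slide":[-0.04,0,-0.03],"jaw":0.7},{"angular":[0,0,0],"slide":[0,0,-0.08],"jaw":0.7},{"angular":[0,0,0],"slide":[0,0,-0.08],"jaw":0.7},{"angular":[0,0,0],"slide":[0,0,-0.08],"jaw":0.7},{"angular":[0,0,0],"slide":[0,0,-0.03],"jaw":0.7}]'

```text
time_s: 10.3
tool_pos: [0.4858, 0.0552, 0.1996]
tool_rot: [180.0, -0.2, -7.4]
force: [-0.8, -1.0, 0.1]
grip_width: 0.0612
grasp_force: 0.0
```

step_arm --rows '[{"angular":[0,0,0],"slide":[0.0087,0.0973,0],"jaw":0.7},{"angular":[0,0,0],"slide":[0.0087,0.0973,0],"jaw":0.7},{"angular":[0,0,0],"slide":[0.0087,0.0973,0],"jaw":0.7},{"angular":[0,0,0],"slide":[0.0087,0.0973,0],"jaw":0.7},{"angular":[0,0,0],"slide":[0.0087,0.0973,0],"jaw":0.7},{"angular":[0,0,0],"slide":[0.0087,0.0973,0],"jaw":0.7},{"angular":[0,0,-0.0353],"slide":[0,0,0],"jaw":0.7},{"angular":[0,0,-0.0353],"slide":[0,0,0],"jaw":0.7},{"angular":[0,0,0],"slide":[0,0,0],"jaw":0.7}]'

```text
time_s: 11.42
tool_pos: [0.4725, -0.2375, 0.1963]
tool_rot: [-179.9, 0.1, 5.2]
force: [-0.7, 0.0, -0.1]
grip_width: 0.0608
grasp_force: 0.0
```

Run:
```python
from h import *
o=env.get_obs();I=env.camera_info('wrist');im=env.read_camera('wrist');g=cv2.cvtColor(im,cv2.COLOR_RGB2GRAY)
print(o['qpos'].round(1),o['tool_pos'],o['tool_rot'])
c=np.array([.474,-.2375]);t=np.radians(5.3);u=np.array([np.cos(t),np.sin(t)]);v=np.array([-u[1],u[0]])
P=[[*(c+s*.025*u+k*.007*v),.096] for s,k in((1,1),(1,-1),(-1,-1),(-1,1))]+[[*(c+s*.055*u+k*.055*v),.05] for s,k in((1,1),(1,-1),(-1,-1),(-1,1))]
p=proj(I,P);print(p)
out=im[:,:,::-1].copy();cv2.polylines(out,[p[:4].round().astype(int),p[4:].round().astype(int)],True,(0,0,255),1)
x,y=p.mean(0).astype(int);cv2.imwrite('pics/knob.png',cv2.resize(out[max(0,y-90):y+90,x-110:x+110],None,fx=3,fy=3))
```

```text
[ 56.1   6.7 -34.5 101.3   4.   73.3 -64.1] [ 0.47248978 -0.23750379  0.19634509] [-1.79929032e+02  9.47195189e-02  5.21024500e+00]
[[245.76819167 162.42331932]
 [262.26533074 162.39780514]
 [261.95824659 217.90061762]
 [246.25778757 217.92100017]
 [197.10999706 123.59388501]
 [310.90662704 123.39835884]
 [306.05199679 229.52358854]
 [202.30180022 229.65300013]]
```

View pics/knob.png

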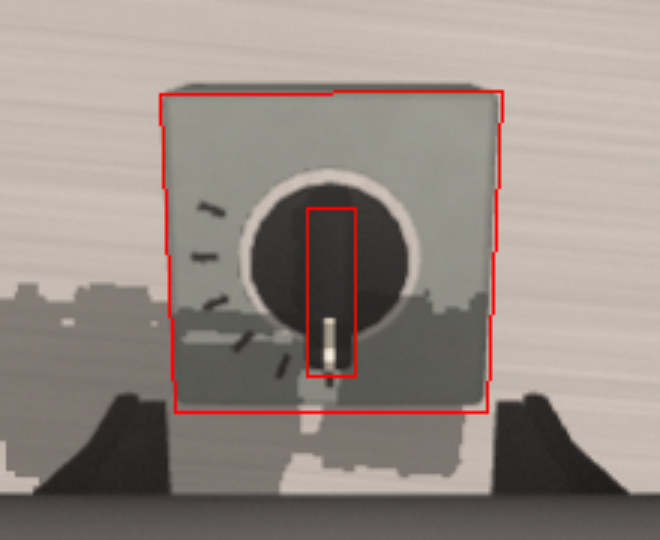

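step_arm --rows '[{"angular":[0,0,0],"slide":[0.006,0,0.06],"jaw":0.7},{"angular":[0,0,0],"slide":[0,0,0.08],"jaw":0.7},{"angular":[0,0,0],"slide":[0,0,0.06],"jaw":0.7},{"angular":[0,0,0],"slide":[0,0,0.04],"jaw":0.7},{"angular":[0,0,0],"slide":[0,0,0.018],"jaw":0.7},{"angular":[0,0,0],"slide":[0,0,0],"jaw":0.7}]'

```text
time_s: 12.22
tool_pos: [0.476, -0.2374, 0.0682]
tool_rot: [-180.0, 0.0, 5.3]
force: [0.7, 0.1, -0.5]
grip_width: 0.0607
grasp_force: 0.0
```

step_arm --rows '[{"angular":[0,0,0],"slide":[0,0,0],"jaw":0},{"angular":[0,0,0],"slide":[0,0,0],"jaw":0},{"angular":[0,0,0],"slide":[0,0,0],"jaw":0},{"angular":[0,0,0],"slide":[0,0,0],"jaw":0},{"angular":[0,0,0],"slide":[0,0,0],"jaw":0},{"angular":[0,0,0],"slide":[0,0,0],"jaw":0},{"angular":[0,0,0],"slide":[0,0,0],"jaw":0},{"angular":[0,0,0],"slide":[0,0,0],"jaw":0}]' --newtons 30

```text
time_s: 13.22
tool_pos: [0.4762, -0.2367, 0.0686]
tool_rot: [-179.9, 0.0, 5.3]
force: [-1.0, 4.9, 3.2]
grip_width: 0.0138
grasp_force: 30.0
```

Run:
```python
from h import *
o=env.get_obs()
for k in('time_s','tool_pos','tool_rot','force','wrist_torque','grip_width','grasp_force','qpos'):print(k,o[k])
```

```text
time_s 13.225
tool_pos [ 0.47615296 -0.23665159  0.06855886]
tool_rot [-1.79931377e+02  3.34873849e-02  5.31167526e+00]
force [-1.00676289  4.93384368  3.22822449]
wrist_torque [ 1.04749993  0.37954648 -0.03700219]
grip_width 0.013754372559415029
grasp_force 30.00083853956312
qpos [ 53.96049986  14.67275894 -33.86730853 108.95566877   9.40573347
  59.18178179 -68.5812074 ]
```

step_arm --rows '[{"angular":[0,0,0.03125],"slide":[0,-0.002,0],"jaw":0},{"angular":[0,0,0.03125],"slide":[0,0,0],"jaw":0},{"angular":[0,0,0.03125],"slide":[0,0,0],"jaw":0},{"angular":[0,0,0.03125],"slide":[0,0,0],"jaw":0},{"angular":[0,0,0],"slide":[0,0,0],"jaw":0},{"angular":[0,0,0],"slide":[0,0,0],"jaw":0}]'

```text
time_s: 13.98
tool_pos: [0.4761, -0.2366, 0.0686]
tool_rot: [180.0, 0.0, -17.1]
force: [-1.2, 3.4, 3.0]
grip_width: 0.0138
grasp_force: 30.0
```

Run:
```python
from h import *
o=env.get_obs()
for k in('time_s','tool_pos','tool_rot','force','wrist_torque','grip_width','grasp_force'):print(k,o[k])
```

```text
time_s 13.975
tool_pos [ 0.47613507 -0.23659727  0.06856298]
tool_rot [ 1.79994919e+02  7.25146784e-03 -1.71223931e+01]
force [-1.23098378  3.36592524  3.00209774]
wrist_torque [ 0.73626895  0.27354581 -0.01660102]
grip_width 0.013849531580826463
grasp_force 30.0005028443411
```

First stop: turned 22.4°, and the torque is about zero, so the knob is resting in the click. On to the second.

step_arm --rows '[{"angular":[0,0,0.03125],"slide":[0,0,0],"jaw":0},{"angular":[0,0,0.03125],"slide":[0,0,0],"jaw":0},{"angular":[0,0,0.03125],"slide":[0,0,0],"jaw":0},{"angular":[0,0,0.03125],"slide":[0,0,0],"jaw":0},{"angular":[0,0,0],"slide":[0,0,0],"jaw":0},{"angular":[0,0,0],"slide":[0,0,0],"jaw":0}]'

```text
time_s: 14.72
tool_pos: [0.4762, -0.2366, 0.0686]
tool_rot: [180.0, 0.0, -39.6]
force: [-1.1, 3.2, 3.4]
grip_width: 0.0139
grasp_force: 30.0
```

Run:
```python
from h import *
o=env.get_obs()
for k in('tool_pos','tool_rot','force','wrist_torque','grip_width','grasp_force'):print(k,o[k])
```

```text
tool_pos [ 0.47617314 -0.23657177  0.06857089]
tool_rot [ 1.79997709e+02  2.99091713e-03 -3.95940271e+01]
force [-1.09875324  3.21032664  3.38452979]
wrist_torque [0.8225619  0.32225322 0.01427548]
grip_width 0.013884558429089741
grasp_force 30.000481973402202
```

step_arm --rows '[{"angular":[0,0,0.03125],"slide":[0,0,0],"jaw":0},{"angular":[0,0,0.03125],"slide":[0,0,0],"jaw":0}]'

```text
time_s: 14.98
tool_pos: [0.4762, -0.2366, 0.0686]
tool_rot: [180.0, 0.0, -51.0]
force: [-0.5, 3.7, 3.6]
grip_width: 0.0138
grasp_force: 30.0
```

```bash
python3 -c "
from h import *
o=env.get_obs();print(o['tool_rot'],o['wrist_torque'])"
```

```text
[ 1.79996806e+02  1.24201893e-03 -5.10306325e+01] [0.81397411 0.30872237 0.01098948]
```

step_arm --rows '[{"angular":[0,0,0.03125],"slide":[0,0,0],"jaw":0},{"angular":[0,0,0.03125],"slide":[0,0,0],"jaw":0},{"angular":[0,0,0],"slide":[0,0,0],"jaw":0},{"angular":[0,0,0],"slide":[0,0,0],"jaw":0},{"angular":[0,0,0],"slide":[0,0,0],"jaw":0},{"angular":[0,0,0],"slide":[0,0,0],"jaw":0}]'

```text
time_s: 15.72
tool_pos: [0.4762, -0.2366, 0.0686]
tool_rot: [-180.0, 0.0, -62.2]
force: [-1.5, 3.7, 3.3]
grip_width: 0.0137
grasp_force: 30.0
```

Run:
```python
from h import *
o=env.get_obs()
for k in('tool_pos','tool_rot','force','wrist_torque','grip_width','grasp_force'):print(k,o[k])
a=env.read_camera('top')[110:270,190:350,::-1];b=env.read_camera('side')[130:290,190:350,::-1]
cv2.imwrite('pics/end.png',cv2.resize(np.hstack([a,b]),None,fx=2.5,fy=2.5,interpolation=cv2.INTER_CUBIC))
```

```text
tool_pos [ 0.47618867 -0.23657543  0.06857055]
tool_rot [-1.79998054e+02  2.31028192e-03 -6.21814387e+01]
force [-1.45133136  3.7252146   3.34158   ]
wrist_torque [0.9944215  0.25634292 0.03912412]
grip_width 0.013674322498159253
grasp_force 30.000624731183052
```

View pics/end.png

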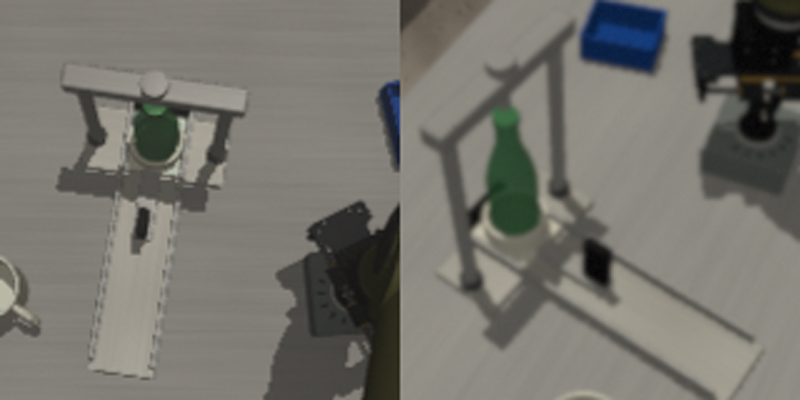

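The bottle is upright under the spout, at (505,118) in the side view as before. The tool has turned 67.5° with the pads flat on the bar (13.7 mm wide, 30 N).

```bash
python3 -c "
from cell import env
print(env.sign_off())"
```

```text
the job is handed in; nothing more can be done
None
```

The job is handed in, but sign-off returned no verdict: the carriage is home against its stop with the bottle upright under the spout, and the gripper is holding the knob at the third stop (turned 67.5°, 30 N grip).

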